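# Fold the probe thermometer and put it back on its charging dock

### The arm

A 6-joint arm with a two-finger parallel gripper is mounted at the origin on the work surface. World frame = base frame: x ahead of the robot, y to its left, z up, the work surface at z = 0. Lengths are in m, angles in rad, forces in N, time in s.
With the tool pointing down it reaches from about 0.3 to 1 m from the base axis. Payload 5.1 kg.
Tool frame: the origin (TCP) lies on the centre line of the jaws, within the pads' length; the fingertips stand 22 mm ahead of it and the grasp point (between the pads) lies 3 mm ahead of it; z points along the fingers, y is the line along which they close (so a half turn about z gives the same grasp; the last joint's range is limited). The gripper opens to 95 mm and grips with 3 to 60 N. Pads are 20 mm wide; open, the fingers measure 119 mm over their backs; the gripper's body (75 mm by 180 mm) begins 59 mm behind the grasp point.
Start: joints at [-1.401, 0.124, 1.65, -0, 1.367, -0.083], TCP at [0.163, -0.629, 0.237] pointing down, gripper open.
Joint ranges: [-2.61, 2.61], [-1.02, 2.33], [0.03, 2.71], [-1.35, 4.49], [0.32, 2.68], [-2.91, 2.91]. Speed limits (rad/s): [2.57, 2.57, 3.14, 3.14, 3.14, 3.14].

### API

Orientations are given as [roll, pitch, yaw] about the fixed x, y, z axes, in that order (R = Rz(yaw) Ry(pitch) Rx(roll)).
In Python, from rig import * gives the robot as it stands.
- The arm moves only by the tool carry_out, never from a script. Its arguments are lists of equal length, an entry for each row: "rotation": the turn, a rotation vector about the world's x, y, z scaled (see below), a list of three; "offset": the shift along the world's x, y, z scaled (see below), a list of three; "fingers": the closure, from 0 (fully open) to 1 (shut). In form: {"rotation": [[wx, wy, wz], ...], "offset": [[x, y, z], ...], "fingers": [fingers, ...]}. A call has 1 to 5 rows; each row is the pose to reach, as a shift and turn from the pose commanded when the call began; what a row does not reach only later rows make up. The controller multiplies each number of a shift by 300 mm and each number of a turn by 60 degrees. A row lasts 1/10 s, in which the tool goes at most 50 mm and 8.59 degrees, less where a joint would pass 70% of its speed; a pose out of reach is approached as far as the arm can. A call with a number of a shift or a turn outside -1 to 1 is refused whole. A call with a gripper value outside its range is refused whole. The fingers move at their own pace and stop on an object; "force" is the grip in N (left out, the last holds). Time passes only in rows, so rows that repeat a pose let the fingers close. It gives the time, the measured TCP pose, the force, the opening and the grip force at its end, in the units of the state.
- get_state(): the state, without advancing time (a new reading comes with each control period).
- camera(name): name is "side" or "top"; returns a dict with "frame" (420x560x3 uint8, red, green, blue), "fx", "fy", "cx", "cy" (pixels), "k1" (the pictures are not rectified: a ray, as slopes to the right and down, at radius r is drawn at 1 + k1 r^2 times it, then the intrinsics apply), "camera_from_world" (4x4, takes a point from world to camera coordinates). Camera axes: x right, y down, z forward; pixel columns grow to the right and rows downward; lengths in m; the calibration is good to about 2 mm. A picture is of the moment at which its call begins. There is no depth.
- hand_in(): hands the job in; it is judged then, once.
The state is a dict: "time_s": time; "q": joint angles; "qvel": joint speeds; "joint_torque": joint torques, N m; "position": TCP position; "tool_rot": TCP orientation; "wrist_force": force on the tool from outside, world axes, zero at the start; "wrist_torque": the same for the moment, N m; "width": opening from 0.0 (shut) to 1.0 (fully open); "grasp_force": force on a finger pad.
Only numpy, scipy, OpenCV 4.12 (cv2) and the standard library are available. Lean on these libraries where they do the work, as an engineer would, in place of code of your own. Each camera call takes 0.05 s, during which the arm holds its last target. There are 200 camera calls.

### The job

The red brew-water thermometer has been left on the counter with its probe half open. Fold the probe shut into the groove in its side, then put the thermometer back in the empty sloped charging dock: tail down, display facing out, lying flat on the sloped rest and pushed fully home against the foot so that it charges. Don't drop it, and leave the blue thermometer and the other things on the counter where they are.

Things in the scene. Friction and masses are not known exactly. Their poses are not given: they have to be found in the camera images.
- thermo_center (a point): Red folding thermometer, 150 x 32 x 22 mm, about 125 g, on the counter display up. This point: centre of its handle, half-way up (11 mm above the underside). x runs from the tail to the hinge end, y across to the side with the probe's groove, z out of the display. Its long sides are flat, 32 mm apart with the probe folded: fingers take it there. It balances within 10 mm of the centre.
- thermo_tail (a point): Middle of the tail end of the red thermometer (75 mm from its centre along -x), the end that has the charging pads.
- thermo_display (a point): Middle of the red thermometer's display face (11 mm from its centre along z).
- thermo_probe (a joint): Opening of the red thermometer's probe, rad: 0 = folded in its groove, flush with the +y side; grows as it swings out to +y in the display's plane. Starts 0.35 to 0.6. Hinge along z, 62 mm from the handle's centre in +x and 7 mm in +y. Light friction (0.015 N m) holds it where it is left; squeezing probe and handle together between the fingers folds it.
- thermo_tip (a point): Tip of the red thermometer's steel probe, a 4 mm rod on a hub, 12 mm above the handle's underside, reaching 116 mm from the hinge. Folded, it lies parallel to the handle, its outer face 9 mm from the hinge axis in +y, its tip 21 mm short of the tail.
- empty_dock_home (a point): Empty black charging dock, fixed. This point: where the red thermometer's centre comes when fully home; axes = the thermometer's axes then: x up the slope, y across, z square out of the rest. The rest slopes 30 degrees, its low end nearer the robot. Its surface lies at z = -11 mm, the foot (a wall 16 mm high) at x = -75 mm. Friction can hold the thermometer on the slope short of the foot.
- empty_dock_tip (a point): Upper end of the empty dock's rest, on its surface, 125 mm up the slope from the foot. Above the cheeks the rest is only a 20 mm wide spine, which fingers can straddle. Two cheeks stand beside the thermometer over the 46 mm next to the foot, 38 mm apart inside (3 mm to spare each side), 12 mm high, with flared lips to 20 mm, 55 mm wide overall. The thermometer fits only with its probe folded.
- full_dock_home (a point): The same point and axes of the other, identical charging dock, which holds the blue thermometer. Which dock stands on the left and which on the right varies.
- spare_center (a point): Centre of the blue thermometer, the same as the red one, folded and fully home in its dock. Leave it.
- steel_cup_center (a point): Centre of a stainless steel cup, 76 mm across and 85 mm tall, beyond the middle of the counter. Leave it.
- dosing_cup_center (a point): Centre (42 mm up) of a black waisted dosing cup, 72 mm across and 85 mm tall, with a stirring stick in it to 170 mm. Leave it.
- scoop_center (a point): Middle of a small steel coffee scoop lying on the counter near the robot, 130 mm long and 18 mm tall. Leave it.
- brush: Grinder brush, 150 mm long, lying on the counter near the robot. Leave it.
Mind the look-alikes: they are no part of the job. There is more than one size of the part that bears thermo_center; the job needs the middle-sized. What is shaped like the part that bears empty_dock_home but orange is not meant.

How it is judged:
By the outcome, as a careful person would: the job done as asked, in the order asked, and still so for the second after the job is handed in, with the robot touching nothing.
It also fails if it takes over 46 s, if anything falls off the work surface, if the arm or the gripper's body presses on something with over 40 N, if the wrist force passes 120 N, or if a joint passes its speed limit or range.

## Working session

There is one attempt and no reset: what is moved stays moved. The work goes in short steps, Python scripts to look and compute and a tool call to move; the robot and the scene stay as the last step left them, time stands still between calls to the robot, and variables do not carry over. Pictures are saved under pics/ and viewed, at most 10 in all, crops included, and the job is handed in when it is done.

Besides the shell and the picture viewer there is one more tool, called after "Request:" as name(argument=value, ...) on one line, values as JSON. carry_out: Moves the arm, as the interface text tells. Its arguments: {"type":"object","properties":{"rotation":{"type":"array"},"offset":{"type":"array"},"fingers":{"type":"array"},"force":{"type":"number"}},"required":["rotation","offset","fingers"]}

```bash
mkdir -p pics; cat > h.py <<'E'
from rig import *
import numpy as np, cv2
from scipy.spatial.transform import Rotation as R
def snap(n,f):
    c=camera(n); cv2.imwrite('pics/'+f,c['frame'][:,:,::-1]); np.save('pics/'+n+'.npy',c,allow_pickle=True); return c
def load(n): return np.load('pics/'+n+'.npy',allow_pickle=True).item()
def proj(c,p):
    p=np.atleast_2d(p); T=c['camera_from_world']; q=p@T[:3,:3].T+T[:3,3]; s=q[:,:2]/q[:,2:]
    s=s*(1+c['k1']*(s**2).sum(1,keepdims=True)); return s*[c['fx'],c['fy']]+[c['cx'],c['cy']]
def ray(c,uv):
    d=(np.array(uv,float)-[c['cx'],c['cy']])/[c['fx'],c['fy']]; s=d.copy()
    for _ in range(30): s=d/(1+c['k1']*(s@s))
    T=c['camera_from_world']; Rm=T[:3,:3]; return -Rm.T@T[:3,3], Rm.T@np.r_[s,1]
def onz(c,uv,z):
    o,d=ray(c,uv); return o+d*(z-o[2])/d[2]
E
python3 - <<'E'
from h import *
for n in('top','side'):
    c=snap(n,n+'0.png'); print(n,ray(c,[280,210]),c['k1'],c['fx'])
print(get_state())
E
```

```text
top (array([0.24596657, 0.17732607, 1.13436189]), array([ 0.18967751,  0.00136619, -0.98186815])) -0.0886071505249915 434.79438098550594
side (array([0.18522965, 1.0368935 , 1.08507216]), array([ 0.22582306, -0.62697241, -0.74564741])) 0.007023963129291396 508.72989357828436
{'time_s': 0.1, 'q': array([-1.40056797e+00,  1.24444312e-01,  1.65149996e+00, -2.20296277e-05,
        1.36747294e+00, -8.25707410e-02]), 'qvel': array([ 1.21054312e-03, -2.81681141e-03, -1.34891270e-03, -1.19857707e-03,
        2.23799702e-03,  9.48506376e-05]), 'joint_torque': array([ 4.25741364e-04, -4.18879366e+01, -3.61096787e+01,  7.76356948e-02,
        4.61318088e-02, -7.41528447e-05]), 'position': array([ 0.16247133, -0.62883213,  0.23552921]), 'tool_rot': array([-3.13977253e+00, -1.28990159e-04,  2.52803445e-01]), 'wrist_force': array([-0.26597902,  0.40644672, -0.25541254]), 'wrist_torque': array([-0.00988738, -0.01685857,  0.00944061]), 'grasp_force': 0.0, 'width': 0.9983446674331745}
```

View pics/top0.png

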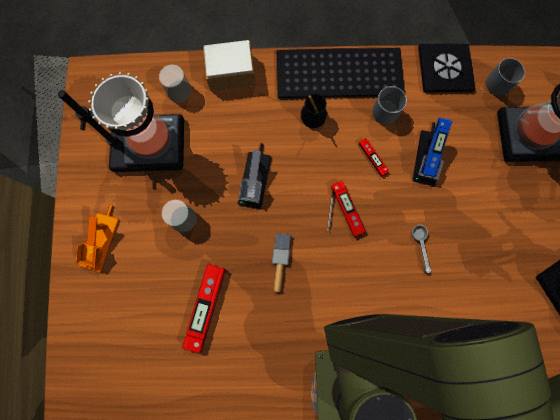

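View pics/side0.png

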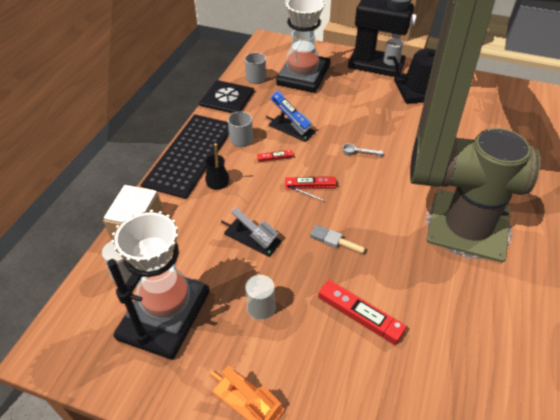

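Three red thermometers appear in the top view: a large one at (205,308), a middle-sized one at (348,210) with its probe swung out at (332,210), and a small one at (374,157). The middle-sized one with the open probe fits. There are three docks: a black empty one at (255,177), a black one holding the blue thermometer at (432,155), and an orange one at (98,240). The black empty one is meant. I'll confirm both in an enlarged crop.

```bash
python3 - <<'E'
from h import *
t=cv2.imread('pics/top0.png')[132:250,225:385]; s=cv2.imread('pics/side0.png')[150:265,210:350]
a=cv2.resize(t,None,fx=5,fy=5,interpolation=cv2.INTER_CUBIC); cv2.imwrite('pics/ct.png',a)
b=cv2.resize(s,None,fx=5,fy=5,interpolation=cv2.INTER_CUBIC); cv2.imwrite('pics/cs.png',b)
E
```

```text
(no output)
```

View pics/ct.png

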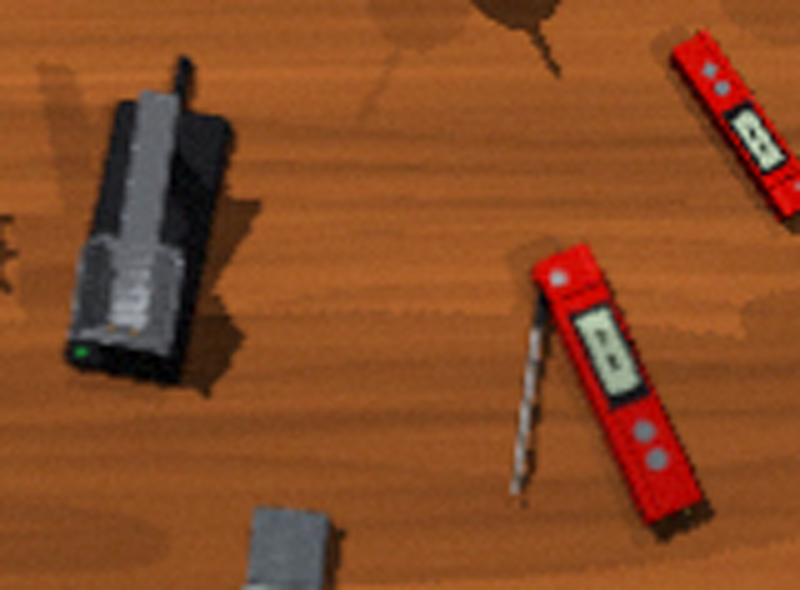

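View pics/cs.png

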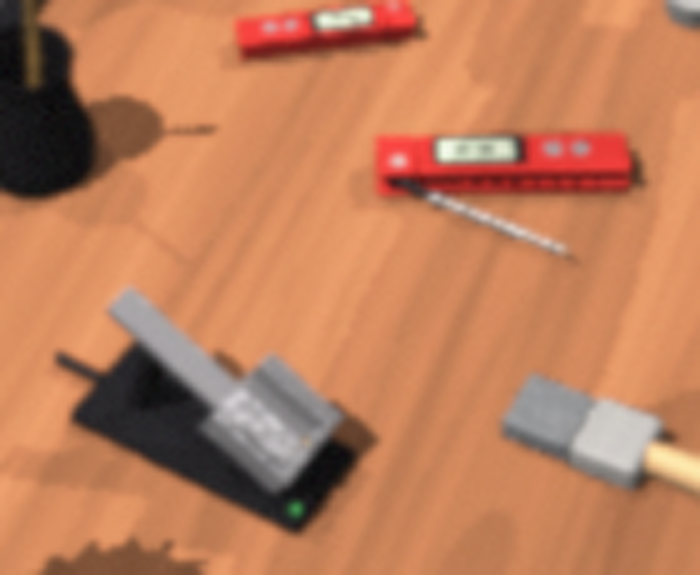

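Confirmed: the middle-sized red one has the open probe. Its hinge end is at top px (336,184), its tail at (360,233) and its probe tip at (328,230). The black empty dock has its low end and foot at top px (250,203) and its spine tip at (257,151). Next I'll fit the poses using both views.

```bash
cat > fit.py <<'E'
from h import *
from scipy.optimize import least_squares, minimize
C={n:load(n) for n in('top','side')}
def pose(x,y,z,yaw,slope=0): 
    return R.from_euler('z',yaw)*R.from_euler('y',-slope),np.array([x,y,z])
def mask(c,win,col):
    f=c['frame'].astype(int); r,g,b=f[...,0],f[...,1],f[...,2]
    m=((r>90)&(g<0.35*r)&(b<.35*r)) if col=='r' else ((b>70)&(r<.6*b))
    m2=np.zeros_like(m); x0,x1,y0,y1=win; m2[y0:y1,x0:x1]=m[y0:y1,x0:x1]; return m2
def hullmask(m):
    p=np.argwhere(m)[:,::-1]; h=cv2.convexHull(p.astype(np.int32)); o=np.zeros(m.shape,np.uint8); cv2.fillConvexPoly(o,h,1); return o
box=np.array([[i,j,k] for i in(-.075,.075) for j in(-.016,.016) for k in(-.011,.011)])
def cost(rt,M):
    r,t=rt; s=0
    for n,c in C.items():
        p=proj(c,r.apply(box)+t); h=cv2.convexHull(((p+0.0)*256).astype(np.int32).reshape(-1,1,2)) 
        o=np.zeros((420,560),np.uint8); cv2.fillConvexPoly(o,h,255,lineType=cv2.LINE_AA,shift=8)
        s+=np.abs(o/255.-M[n]).sum()
    return s
E
python3 - <<'E'
from fit import *
M={'top':hullmask(mask(C['top'],(325,372,176,242),'r')),'side':hullmask(mask(C['side'],(283,342,170,192),'r'))}
a=onz(C['top'],[338,185],.022);b=onz(C['top'],[360,231],.022); print(a,b,np.linalg.norm(a-b))
m=(a+b)/2;d=a-b
f=lambda p:cost(pose(p[0],p[1],.011,p[2]),M)
r=minimize(f,[m[0],m[1],np.arctan2(d[1],d[0])],method='Nelder-Mead',options=dict(initial_simplex=[[m[0]+i,m[1]+j,np.arctan2(d[1],d[0])+k] for i,j,k in((0,0,0),(.01,0,0),(0,.01,0),(0,0,.1))]))
print('red',r.x,r.fun,M['top'].sum(),M['side'].sum())
h=R.from_euler('z',r.x[2]).apply([.062,.007,0])
for n,uv in(('top',(225+517/5,132+492/5)),('side',(210+570/5,150+256/5))):
    t=onz(C[n],uv,.012); v=R.from_euler('z',-r.x[2]).apply(t-h-[r.x[0],r.x[1],0]); print('tip',t,np.hypot(*v[:2]),np.arctan2(v[1],-v[0]))
# blue
M={'top':hullmask(mask(C['top'],(412,458,112,182),'b')),'side':hullmask(mask(C['side'],(265,320,90,138),'b'))}
a=onz(C['top'],[438,147],.08)
f=lambda p:cost(pose(p[0],p[1],p[2],p[3],np.pi/6),M)
x0=np.array([a[0],a[1],.08,-.2])
r=minimize(f,x0,method='Nelder-Mead',options=dict(maxiter=600,initial_simplex=[x0]+[x0+e for e in np.diag([.02,.02,.02,.2])]))
print('blue',r.x,r.fun,M['top'].sum(),M['side'].sum())
# dock
K=[[.05,.01,-.011],[.05,-.01,-.011],[-.029,.0275,.009],[-.029,-.0275,.009]]
T=np.array([[138,92],[182,95],[90,235],[185,248]])/5+[225,132]
S=np.array([[110,308],[132,288],[203,430],[272,355]])/5+[210,150]
for w in([1,1,1,1],[1,1,.2,.2]):
    def g(p):
        q,t=pose(*p,np.pi/6); X=q.apply(K)+t; return np.r_[((proj(C['top'],X)-T)*np.c_[w]).ravel(),((proj(C['side'],X)-S)*np.c_[w]).ravel()]
    a=onz(C['top'],[254,180],.08)
    r=least_squares(g,[a[0],a[1],.08,-.15],loss='soft_l1'); print('dock',r.x,r.fun.round(1))
E
```

```text
[0.52358428 0.02403272 0.022     ] [ 0.39955119 -0.02645477  0.022     ] 0.13391488221267758
red [4.63249267e-01 3.94282383e-04 3.73252851e-01] 250.95686274509802 817 555
tip [0.40499525 0.05426882 0.012     ] 0.1161009481683571 0.5880643087809329
tip [0.40262038 0.05998213 0.012     ] 0.11974671964956747 0.6304644551069399
blue [ 0.60822561 -0.23417177  0.06590847 -0.25732144] 212.1764705882353 851 520
dock [ 0.55931642  0.24266154  0.06202177 -0.24239933] [ 1.5 -0.9  0.3  0.1 -1.9  0.4 -0.   2.2 -0.8  0.6 -0.6 -0.   1.2 -1.4
 -0.5  0.2]
dock [ 0.55650996  0.24328392  0.06605701 -0.21750656] [ 0.6 -0.3 -0.5  0.5 -0.4  0.3  0.   0.5 -0.2  0.4 -0.2 -0.4  0.5 -0.4
  0.1 -0.1]
```

```bash
python3 - <<'E'
from fit import *
def rm(c,win):
    f=c['frame'].astype(int); r,g,b=f[...,0],f[...,1],f[...,2]
    m=(r>45)&(g<.3*r)&(b<.4*r); o=np.zeros(m.shape,bool); x0,x1,y0,y1=win; o[y0:y1,x0:x1]=m[y0:y1,x0:x1]; return hullmask(o)
M={'top':rm(C['top'],(325,372,176,242)),'side':rm(C['side'],(283,342,170,195))}
f=lambda p:cost(pose(p[0],p[1],.011,p[2]),M)
best=None
for k in(.3,.373,.45):
    x0=np.array([.463,0,k]); r=minimize(f,x0,method='Nelder-Mead',options=dict(initial_simplex=[x0]+[x0+e for e in np.diag([.008,.008,.06])])); print(r.x,r.fun)
    if best is None or r.fun<best.fun: best=r
print([m.sum() for m in M.values()])
out=[]
E4=[(i,j) for i in range(8) for j in range(i) if bin(i^j).count('1')==1]
for n,(x0,y0,w,h) in(('top',(225,132,160,118)),('side',(210,150,160,118))):
    im=cv2.resize(C[n]['frame'][y0:y0+h,x0:x0+w,::-1].copy(),None,fx=5,fy=5,interpolation=cv2.INTER_CUBIC)
    for rt in(pose(best.x[0],best.x[1],.011,best.x[2]),pose(.5565,.2433,.066,-.2175,np.pi/6)):
        p=((proj(C[n],rt[0].apply(box)+rt[1])+.5-[x0,y0])*5).astype(int)
        for i,j in E4: cv2.line(im,p[i].tolist(),p[j].tolist(),(255,255,0),1)
    out.append(im)
cv2.imwrite('pics/ov.png',cv2.resize(np.vstack(out),None,fx=.5,fy=.5) if 0 else cv2.resize(np.vstack(out),(400,590)) if 0 else out[0]); cv2.imwrite('pics/ov2.png',out[1])
E
```

```text
[ 4.62608996e-01 -1.03283264e-04  3.72076074e-01] 302.85490196078433
[ 4.62745583e-01 -4.21677293e-05  3.73890631e-01] 302.52941176470586
[ 4.62775452e-01 -6.64724061e-05  3.75165030e-01] 302.19999999999993
[np.uint64(808), np.uint64(511)]
```

View pics/ov.png

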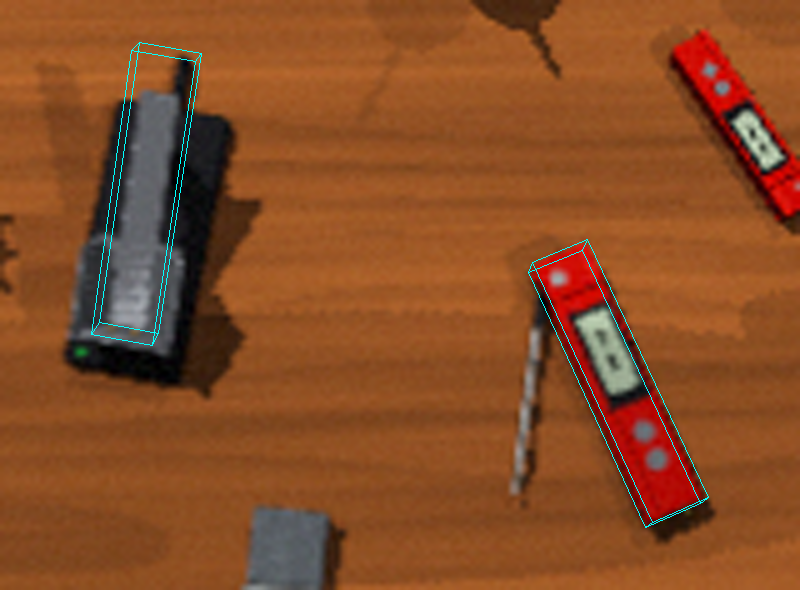

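The red fit overlays cleanly, and the dock box sits over its spine. The home heights agree too, at 0.066 for both the blue thermometer and the dock. I'll move over the thermometer, with the jaw centre shifted 17 mm to the probe side.

Request:
carry_out(rotation=[[0,0,0.115],[0,0,0.115],[0,0,0.115],[0,0,0.115],[0,0,0.115]], offset=[[0.07,0.151,0],[0.14,0.302,0],[0.21,0.453,0],[0.28,0.604,0],[0.35,0.755,0]], fingers=[0,0,0,0,0], force=8)

```text
time_s: 0.6
position: [0.2678, -0.4008, 0.236]
tool_rot: [-3.141, -0.0, 0.372]
wrist_force: [0.3, -0.2, -0.4]
width: 0.999
grasp_force: 0.0
```

Request:
carry_out(rotation=[[0,0,0],[0,0,0],[0,0,0],[0,0,0],[0,0,0]], offset=[[0.07,0.151,0],[0.14,0.302,0],[0.21,0.453,0],[0.28,0.604,0],[0.35,0.755,0]], fingers=[0,0,0,0,0])

```text
time_s: 1.1
position: [0.3727, -0.1743, 0.2364]
tool_rot: [3.141, -0.0, 0.373]
wrist_force: [1.6, -0.6, 0.1]
width: 1.001
grasp_force: 0.0
```

Request:
carry_out(rotation=[[0,0,0],[0,0,0],[0,0,0],[0,0,0],[0,0,0]], offset=[[0.068,0.147,0],[0.137,0.297,0],[0.205,0.443,0],[0.273,0.592,0],[0.295,0.64,0]], fingers=[0,0,0,0,0])

```text
time_s: 1.6
position: [0.4616, 0.0193, 0.2363]
tool_rot: [-3.14, -0.0, 0.378]
wrist_force: [-0.9, 0.1, -0.2]
width: 1.002
grasp_force: 0.0
```

Request:
carry_out(rotation=[[0,0,0],[0,0,0],[0,0,0],[0,0,0]], offset=[[0,0,-0.15],[0,0,-0.3],[0,0,-0.45],[0,0,-0.5]], fingers=[0,0,0,0])

```text
time_s: 2.0
position: [0.4568, 0.0162, 0.0809]
tool_rot: [-3.137, 0.009, 0.374]
wrist_force: [-0.3, -0.6, 0.5]
width: 0.996
grasp_force: 0.0
```

```bash
python3 - <<'E'
from h import *
s=get_state(); print(s['position'],s['tool_rot'],s['q'])
c=snap('side','s1.png'); cv2.imwrite('pics/s1c.png',cv2.resize(c['frame'][110:230,230:390,::-1],None,fx=4,fy=4,interpolation=cv2.INTER_CUBIC))
E
```

```text
[0.45681659 0.01615821 0.08092573] [-3.13740819  0.00866793  0.37363922] [-8.21397465e-02 -1.52129262e-01  2.20020096e+00 -6.48800216e-05
  1.10314587e+00  1.11506502e+00]
```

View pics/s1c.png

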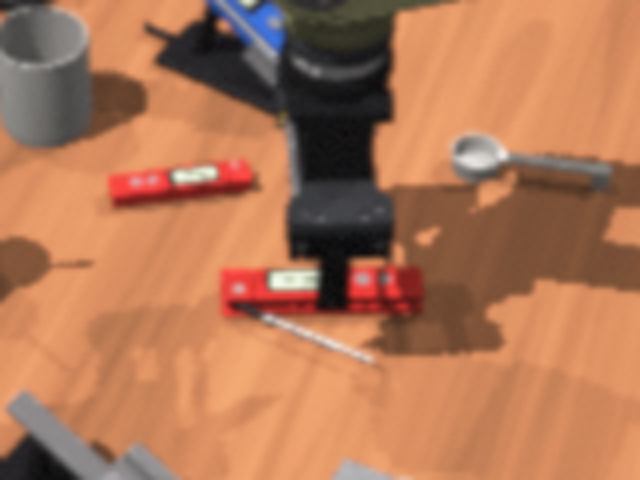

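The side view shows the gripper over the middle red thermometer, with the near finger at crop (333,280), in line with the handle's centre. It will come down outside the probe rod. Descending now.

Request:
carry_out(rotation=[[0,0,0],[0,0,0],[0,0,0],[0,0,0],[0,0,0]], offset=[[0,0,-0.06],[0,0,-0.12],[0,0,-0.16],[0,0,-0.19],[0,0,-0.19]], fingers=[0,0,0,0,0])

```text
time_s: 2.55
position: [0.4604, 0.0157, 0.0288]
tool_rot: [-3.141, 0.002, 0.373]
wrist_force: [-0.9, 1.0, 0.1]
width: 1.002
grasp_force: 0.0
```

Request:
carry_out(rotation=[[0,0,0],[0,0,0],[0,0,0],[0,0,0],[0,0,0]], offset=[[0,0,-0.008],[0,0,-0.008],[0,0,-0.008],[0,0,-0.008],[0,0,-0.008]], fingers=[0.15,0.3,0.3,0.3,0.3])

```text
time_s: 3.05
position: [0.4613, 0.0157, 0.0276]
tool_rot: [3.141, -0.001, 0.373]
wrist_force: [0.3, 0.4, 0.5]
width: 0.706
grasp_force: 0.1
```

Request:
carry_out(rotation=[[0,0,0],[0,0,0],[0,0,0],[0,0,0],[0,0,0]], offset=[[0.005,-0.012,0],[0.01,-0.025,0],[0.015,-0.038,0],[0.02,-0.051,0],[0.02,-0.051,0]], fingers=[0.37,0.44,0.52,0.6,0.61])

```text
time_s: 3.55
position: [0.4673, -0.0001, 0.0273]
tool_rot: [-3.141, -0.0, 0.372]
wrist_force: [-0.5, 0.6, 1.7]
width: 0.401
grasp_force: 0.7
```

Request:
carry_out(rotation=[[0,0,0],[0,0,0],[0,0,0],[0,0,0],[0,0,0]], offset=[[0,0,0],[0,0,0],[0,0,0],[0,0,0],[0,0,0]], fingers=[0.65,0.7,0.8,0.8,0.8], force=20)

```text
time_s: 4.05
position: [0.467, 0.0005, 0.0273]
tool_rot: [-3.142, -0.0, 0.373]
wrist_force: [-0.8, 0.0, 0.1]
width: 0.336
grasp_force: 20.0
```

```bash
python3 - <<'E'
from h import *
s=get_state(); print(s['position'],s['tool_rot'],s['width']*95,s['grasp_force'])
c=snap('side','s2.png'); cv2.imwrite('pics/s2c.png',cv2.resize(c['frame'][150:210,260:360,::-1],None,fx=7,fy=7,interpolation=cv2.INTER_CUBIC))
E
```

```text
[0.46704658 0.00049789 0.0273    ] [-3.14150770e+00 -6.03207199e-05  3.73404940e-01] 31.895330429921003 19.9994252063334
```

View pics/s2c.png

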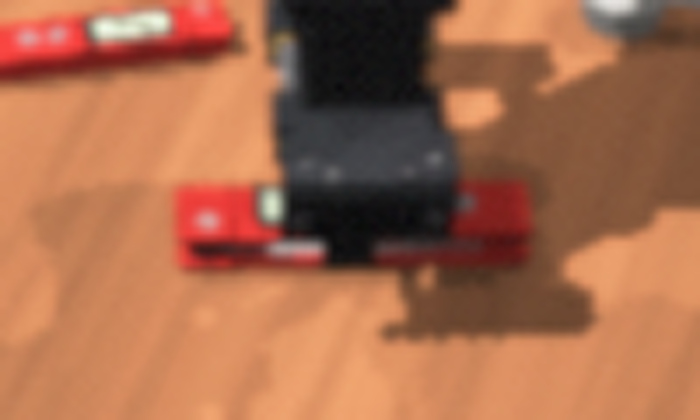

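The probe lies folded in its groove at crop rows 240-250, and the opening is 31.9 mm, so it is flush. The handle spans 178-530 with the grip near its middle. Next I'll compute the moves to the dock.

```bash
cat > plan.py <<'E'
from h import *
def plan(H=(.5565,.2433,.066),yaw=-.2175,e=.004,dy=0,wp=()):
    s=get_state(); Rd=R.from_euler('z',yaw)*R.from_euler('y',-np.pi/6)
    Rt=Rd*R.from_euler('x',np.pi); Rc=R.from_euler('xyz',s['tool_rot'])
    print('rot',((Rt*Rc.inv()).as_rotvec()/np.radians(60)).round(4))
    for w in wp:
        p=np.array(H)+Rd.apply([e+w[0],dy+w[1],.0163+w[2]]); print(w,p.round(4),((p-s['position'])/.3).round(4))
    print('dir units/mm',(Rd.as_matrix().T/300).round(5))
E
python3 - <<'E'
from plan import *
plan(wp=[(.02,0,.08),(.02,0,.03),(.015,0,.002),(0,0,0)])
E
```

```text
rot [ 0.0394 -0.5056 -0.5511]
(0.02, 0, 0.08) [0.5298 0.2492 0.1614] [0.2092 0.8291 0.4471]
(0.02, 0, 0.03) [0.5542 0.2438 0.1181] [0.2905 0.8111 0.3027]
(0.015, 0, 0.002) [0.5636 0.2417 0.0913] [0.322  0.8042 0.2136]
(0, 0, 0) [0.5519 0.2443 0.0821] [0.283  0.8128 0.1828]
dir units/mm [[ 0.00282 -0.00062  0.00167]
 [ 0.00072  0.00325  0.     ]
 [-0.00163  0.00036  0.00289]]
```

Request:
carry_out(rotation=[[0,0,0],[0,0,0],[0,0,0],[0,0,0],[0,0,0]], offset=[[0,0,0.06],[0,0,0.18],[0,0,0.3],[0,0,0.4],[0,0,0.45]], fingers=[0.8,0.8,0.8,0.8,0.8])

```text
time_s: 4.6
position: [0.4684, 0.0001, 0.1653]
tool_rot: [3.139, -0.004, 0.373]
wrist_force: [0.1, 0.5, -0.8]
width: 0.334
grasp_force: 20.0
```

Request:
carry_out(rotation=[[0.007,-0.084,-0.092],[0.013,-0.169,-0.184],[0.02,-0.253,-0.276],[0.026,-0.337,-0.367],[0.033,-0.421,-0.459]], offset=[[0.035,0.138,0],[0.07,0.276,0],[0.105,0.415,0],[0.139,0.553,0],[0.174,0.691,0]], fingers=[0.8,0.8,0.8,0.8,0.8])

```text
time_s: 5.1
position: [0.515, 0.1912, 0.1608]
tool_rot: [3.105, -0.402, -0.072]
wrist_force: [0.3, -0.1, -0.8]
width: 0.334
grasp_force: 20.0
```

Request:
carry_out(rotation=[[0.006,-0.084,-0.092],[0.006,-0.084,-0.092],[0.006,-0.084,-0.092],[0.006,-0.084,-0.092],[0.006,-0.084,-0.092]], offset=[[0.035,0.138,0],[0.035,0.138,0],[0.035,0.138,0],[0.035,0.138,0],[0.035,0.138,0]], fingers=[0.8,0.8,0.8,0.8,0.8])

```text
time_s: 5.6
position: [0.5261, 0.2303, 0.1614]
tool_rot: [3.123, -0.486, -0.174]
wrist_force: [-0.2, -0.2, -1.5]
width: 0.337
grasp_force: 20.0
```

```bash
python3 - <<'E'
from plan import *
s=get_state(); print(s['position'],s['tool_rot'],s['q'])
plan(wp=[(.02,0,.08),(.02,0,.03),(.015,0,.002),(0,0,0)])
out=[]
t=snap('top','t3.png')['frame'][110:220,200:310]; c=snap('side','s3.png')['frame'][120:270,190:340]
cv2.imwrite('pics/c3.png',np.hstack([cv2.resize(t[...,::-1],(400,400),interpolation=cv2.INTER_CUBIC),cv2.resize(c[...,::-1],(400,400),interpolation=cv2.INTER_CUBIC)]))
E
```

```text
[0.52610649 0.23029041 0.16136808] [ 3.12271833 -0.48571697 -0.1743064 ] [ 0.45584446 -0.17299377  2.12707362 -0.40181052  0.83646392  2.42406382]
rot [ 0.0084 -0.0386 -0.0325]
(0.02, 0, 0.08) [0.5298 0.2492 0.1614] [0.0122 0.063  0.0001]
(0.02, 0, 0.03) [0.5542 0.2438 0.1181] [ 0.0936  0.0451 -0.1442]
(0.015, 0, 0.002) [0.5636 0.2417 0.0913] [ 0.1251  0.0381 -0.2334]
(0, 0, 0) [0.5519 0.2443 0.0821] [ 0.0861  0.0467 -0.2642]
dir units/mm [[ 0.00282 -0.00062  0.00167]
 [ 0.00072  0.00325  0.     ]
 [-0.00163  0.00036  0.00289]]
```

View pics/c3.png

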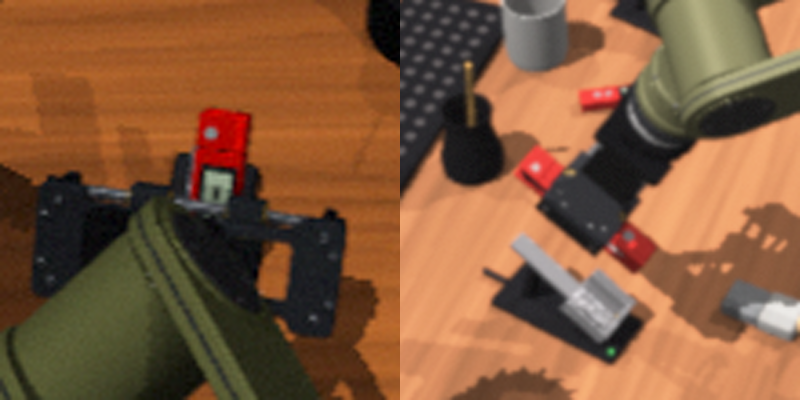

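The top crop shows the hinge end at (222,130), pointing up-slope. In the side crop the tail at (630,250) hangs over the dock. The move is lagging by about 19 mm and 2-3 degrees, so I'll finish it.

Request:
carry_out(rotation=[[0.008,-0.039,-0.033],[0.008,-0.039,-0.033],[0.008,-0.039,-0.033],[0.008,-0.039,-0.033],[0.008,-0.039,-0.033]], offset=[[0.012,0.063,0],[0.012,0.063,0],[0.012,0.063,0],[0.012,0.063,0],[0.012,0.063,0]], fingers=[0.8,0.8,0.8,0.8,0.8])

```text
time_s: 6.2
position: [0.5299, 0.2496, 0.162]
tool_rot: [-3.141, -0.525, -0.218]
wrist_force: [0.2, -0.2, -1.3]
width: 0.333
grasp_force: 20.0
```

```bash
python3 - <<'E'
from plan import *
from fit import box
s=get_state(); print(s['position'],s['tool_rot'])
plan(wp=[(.02,0,.08),(.02,0,.03),(.015,0,.002),(0,0,0)])
Rt=R.from_euler('xyz',s['tool_rot'])*R.from_euler('x',np.pi); ctr=s['position']-Rt.apply([.004,0,.0163])
for n,win in(('top',(240,290,120,175)),('side',(225,275,165,225))):
    c=camera(n); f=c['frame'].astype(int); r,g,b=f[...,0],f[...,1],f[...,2]
    m=((r>60)&(g<.3*r)&(b<.4*r)).astype(np.uint8); x0,x1,y0,y1=win
    o=np.zeros_like(m); p=proj(c,Rt.apply(box)+ctr)
    h=cv2.convexHull((p*256).astype(np.int32).reshape(-1,1,2)); cv2.fillConvexPoly(o,h,1,shift=8)
    print(n,'pred hull',p.min(0).round(1),p.max(0).round(1))
    ys,xs=np.nonzero(o); a,bb=xs.min()-8,xs.max()+8; 
    for y in range(ys.min()-6,ys.max()+6,3):
        u=np.nonzero(m[y,a:bb])[0]+a; v=np.nonzero(o[y])[0]
        print(y,(u.min(),u.max(),len(u)) if len(u) else None,(v.min(),v.max()) if len(v) else None,end='; ')
    print()
E
```

```text
[0.52993274 0.24960213 0.16201772] [-3.14121152 -0.52504205 -0.21796422]
rot [-0.      0.0014  0.0003]
(0.02, 0, 0.08) [0.5298 0.2492 0.1614] [-0.0005 -0.0013 -0.0021]
(0.02, 0, 0.03) [0.5542 0.2438 0.1181] [ 0.0809 -0.0193 -0.1464]
(0.015, 0, 0.002) [0.5636 0.2417 0.0913] [ 0.1123 -0.0263 -0.2356]
(0, 0, 0) [0.5519 0.2443 0.0821] [ 0.0733 -0.0176 -0.2663]
dir units/mm [[ 0.00282 -0.00062  0.00167]
 [ 0.00072  0.00325  0.     ]
 [-0.00163  0.00036  0.00289]]
top pred hull [237.7 137.2] [261.2 202.6]
131 None None; 134 None None; 137 None (np.int64(248), np.int64(249)); 140 (np.int64(247), np.int64(261), 15) (np.int64(246), np.int64(261)); 143 (np.int64(247), np.int64(260), 14) (np.int64(246), np.int64(261)); 146 (np.int64(247), np.int64(260), 11) (np.int64(245), np.int64(260)); 149 (np.int64(246), np.int64(259), 14) (np.int64(245), np.int64(260)); 152 (np.int64(246), np.int64(259), 14) (np.int64(244), np.int64(259)); 155 (np.int64(245), np.int64(258), 5) (np.int64(244), np.int64(259)); 158 (np.int64(245), np.int64(258), 4) (np.int64(244), np.int64(259)); 161 (np.int64(244), np.int64(
[... 1092 characters left out ...]
(np.int64(232), np.int64(256)); 196 None (np.int64(235), np.int64(259)); 199 None (np.int64(239), np.int64(262)); 202 None (np.int64(242), np.int64(265)); 205 None (np.int64(245), np.int64(269)); 208 None (np.int64(248), np.int64(272)); 211 None (np.int64(252), np.int64(275)); 214 (np.int64(267), np.int64(275), 3) (np.int64(255), np.int64(278)); 217 (np.int64(266), np.int64(279), 14) (np.int64(258), np.int64(282)); 220 (np.int64(269), np.int64(278), 10) (np.int64(261), np.int64(281)); 223 (np.int64(269), np.int64(276), 8) (np.int64(265), np.int64(279)); 226 (np.int64(272), np.int64(272), 1) (np.int64(268), np.int64(277)); 229 None (np.int64(271), np.int64(273)); 232 None None; 235 None None;
```

The held pose matches the prediction to within 1 px. I'll lower it along the rest's normal, 20 mm up-slope of home.

Request:
carry_out(rotation=[[0,0.001,0],[0,0.001,0],[0,0.001,0],[0,0.001,0],[0,0.001,0]], offset=[[0.02,-0.005,-0.036],[0.04,-0.009,-0.073],[0.06,-0.014,-0.11],[0.081,-0.019,-0.146],[0.081,-0.019,-0.146]], fingers=[0.8,0.8,0.8,0.8,0.8])

```text
time_s: 6.8
position: [0.5535, 0.2434, 0.1148]
tool_rot: [3.138, -0.52, -0.217]
wrist_force: [-0.5, 0.3, -1.2]
width: 0.333
grasp_force: 20.0
```

Request:
carry_out(rotation=[[0,0,0],[0,0,0],[0,0,0],[0,0,0],[0,0,0]], offset=[[0.01,-0.002,-0.017],[0.02,-0.004,-0.035],[0.03,-0.007,-0.052],[0.04,-0.009,-0.07],[0.04,-0.009,-0.07]], fingers=[0.8,0.8,0.8,0.8,0.8])

```text
time_s: 7.3
position: [0.5662, 0.2416, 0.0965]
tool_rot: [3.141, -0.524, -0.217]
wrist_force: [0.3, -0.2, -1.4]
width: 0.332
grasp_force: 20.0
```

```bash
python3 - <<'E'
from plan import *
s=get_state(); print(s['position'],s['tool_rot'],s['wrist_force'],s['wrist_torque'])
plan(wp=[(.02,0,.006),(.02,0,.0)])
E
```

```text
[0.56622528 0.24161992 0.09645122] [ 3.14131694 -0.52363756 -0.21720321] [ 0.27102483 -0.17404683 -1.41242078] [ 0.06990533  0.35812656 -0.03783011]
rot [ 0.0002 -0.     -0.0002]
(0.02, 0, 0.006) [0.5659 0.2412 0.0973] [-0.0011 -0.0013  0.0029]
(0.02, 0, 0.0) [0.5688 0.2406 0.0921] [ 0.0087 -0.0035 -0.0145]
dir units/mm [[ 0.00282 -0.00062  0.00167]
 [ 0.00072  0.00325  0.     ]
 [-0.00163  0.00036  0.00289]]
```

Request:
carry_out(rotation=[[0,0,0],[0,0,0],[0,0,0],[0,0,0]], offset=[[0.0016,-0.0004,-0.0029],[0.0033,-0.0007,-0.0058],[0.005,-0.001,-0.0087],[0.005,-0.001,-0.0087]], fingers=[0.8,0.8,0.8,0.8])

```text
time_s: 7.7
position: [0.5668, 0.2417, 0.0962]
tool_rot: [3.141, -0.523, -0.218]
wrist_force: [-15.1, -1.2, 13.8]
width: 0.331
grasp_force: 20.0
```

Request:
carry_out(rotation=[[0,0,0],[0,0,0],[0,0,0]], offset=[[0.0016,-0.0004,-0.0029],[0.0033,-0.0007,-0.0058],[0.0033,-0.0007,-0.0058]], fingers=[0.8,0.8,0.8])

```text
time_s: 8.0
position: [0.5678, 0.2415, 0.0956]
tool_rot: [3.14, -0.524, -0.219]
wrist_force: [-22.5, -2.2, 20.8]
width: 0.338
grasp_force: 20.0
```

```bash
python3 - <<'E'
from plan import *
s=get_state(); print(s['position'],s['wrist_force'],s['wrist_torque'])
Rt=R.from_euler('xyz',s['tool_rot'])*R.from_euler('x',np.pi)
print('F thermo',Rt.inv().apply(s['wrist_force']-[.27,-.17,-1.41]),'T',Rt.inv().apply(s['wrist_torque']-[.07,.358,-.038]))
plan(wp=[(.02,0,0.)])
t=snap('top','t4.png')['frame'][110:220,200:310]; c=snap('side','s4.png')['frame'][160:270,200:310]
cv2.imwrite('pics/c4.png',np.hstack([cv2.resize(t[...,::-1],(400,400),interpolation=cv2.INTER_CUBIC),cv2.resize(c[...,::-1],(400,400),interpolation=cv2.INTER_CUBIC)]))
E
```

```text
[0.56777208 0.24145185 0.09563564] [-22.45971968  -2.21727962  20.83906003] [-0.75710195  1.95777121 -0.67726921]
F thermo [-7.69909518 -6.96897534 30.13319597] T [-1.31922159  1.38239558  0.0258368 ]
rot [0.0012 0.     0.0017]
(0.02, 0, 0.0) [0.5688 0.2406 0.0921] [ 0.0035 -0.0029 -0.0117]
dir units/mm [[ 0.00282 -0.00062  0.00167]
 [ 0.00072  0.00325  0.     ]
 [-0.00163  0.00036  0.00289]]
```

View pics/c4.png

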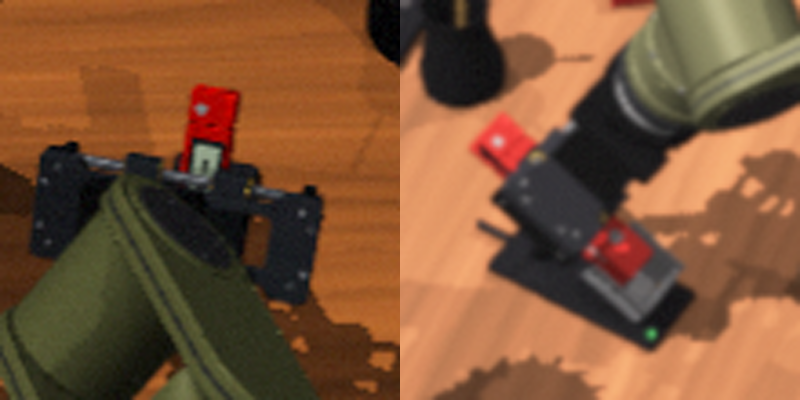

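The side crop shows the tail at (620,250) sitting over the near (+y) cheek rather than centred. With Fy = -7 N as well, it is probably riding on that cheek's lip. I'll refit the dock from the first pictures using its grey silhouette.

```bash
cat > dock.py <<'E'
from fit import *
W={'top':(236,264,146,206),'side':(228,282,204,250)}
F={n:cv2.imread(f'pics/{n}0.png')[:,:,::-1].astype(int) for n in W}
M={}
for n,(x0,x1,y0,y1) in W.items():
    f=F[n]; mx=f.max(2); mn=f.min(2); m=(mx-mn<25)&(mx>58); o=np.zeros(m.shape); o[y0:y1,x0:x1]=m[y0:y1,x0:x1]; M[n]=o
    print(n); print('\n'.join(''.join('#' if v else '.' for v in r) for r in o[y0:y1,x0:x1].astype(int)))
def model(p,foot=.004):
    q,t=pose(*p[:4],np.pi/6)
    sp=np.array([[i,j,-.011] for i in(-.04,.05) for j in(-.01,.01)])
    ch=np.array([[i,j,k] for i in(-.075-foot,-.029) for j,k in((-.0275,.009),(.0275,.009),(-.022,-.011),(.022,-.011))])
    return q,t,sp,ch
def cst(p):
    q,t,sp,ch=model(p); s=0
    for n,c in C.items():
        o=np.zeros((420,560),np.uint8)
        for k in(sp,ch): cv2.fillConvexPoly(o,cv2.convexHull((proj(c,q.apply(k)+t)*256).astype(np.int32).reshape(-1,1,2)),255,lineType=cv2.LINE_AA,shift=8)
        s+=np.abs(o/255.-M[n]).sum()
    return s
if __name__=='__main__':
    for x0 in([.5565,.2433,.066,-.2175],[.5593,.2427,.062,-.2424],[.5565,.239,.07,-.19]):
        x0=np.array(x0); r=minimize(cst,x0,method='Nelder-Mead',options=dict(maxiter=800,initial_simplex=[x0]+[x0+e for e in np.diag([.01,.01,.01,.08])])); print(r.x.round(4),r.fun,cst(x0))
    print([m.sum() for m in M.values()])
    # base plate yaw
    P=np.array([[118,100],[232,120],[180,383],[70,365]])/5+[225,132]
    w=np.array([onz(C['top'],u,.008) for u in P])[:,:2]; print(w.round(4)); d=(w[0]+w[1]-w[2]-w[3]); print('plate yaw',np.arctan2(d[1],d[0]))
E
python3 dock.py
```

```text
top
............................
............................
............................
............................
..................##........
.................########...
................#########...
................#########...
................#########...
................########....
................########....
................########....
...............#########....
...............#########....
...............#########....
...............#########....
...............########.....
...............########.....
...............########.....
...............########.....
..............#########.....
..............#########.....
..............#########.....
..............########......
..............########......
..............########......
..............########......
.............#########......
.............#########......
.............#########......
.............########.......
.............########.......
.............########.......
........#############.......
.......##############.......
......#...##############....
......##...##############...
.....#.....############
[... 2827 characters left out ...]
##########...........
................................##########............
.................................#########............
..................................#######.............
...................................#####..............
....................................##................
......................................................
[ 0.5578  0.2447  0.0643 -0.2124] 240.18039215686275 311.643137254902
[ 0.5578  0.2449  0.0645 -0.2112] 239.74117647058821 283.8078431372549
[ 0.5579  0.2449  0.0645 -0.2095] 240.05490196078432 628.321568627451
[np.float64(607.0), np.float64(639.0)]
[[0.6264 0.2597]
 [0.6132 0.1981]
 [0.4688 0.229 ]
 [0.4802 0.287 ]]
plate yaw -0.1975072725506161
```

```bash
python3 - <<'E'
from fit import *
T=np.array([[16,4.5],[25,5],[7,33],[25,35.5],[3,53.5],[22,56]])+[236,146]-.3
S=np.array([[4.7,8.5],[8.5,4.7],[20.5,31],[36.2,17.5],[36.5,44.5],[50.3,28.5]])+[228,204]-.0
for fix in(0,1):
  for use in([0,1,2,3,4,5],[0,1,2,3]):
    def g(p):
        q,t=pose(*p[:4],np.pi/6); w=.0275 if fix else p[4]; L=-.075-p[5]
        K=np.array([[.05,.01,-.011],[.05,-.01,-.011],[-.029,w,.009],[-.029,-w,.009],[L,w,.009],[L,-w,.009]])[use]
        X=q.apply(K)+t; return np.r_[(proj(C['top'],X)-T[use]).ravel(),(proj(C['side'],X)-S[use]).ravel()]
    r=least_squares(g,[.5565,.2433,.066,-.2175,.0275,.003],x_scale=[.01,.01,.01,.1,.01,.01]); print(r.x.round(4),r.cost.round(2)); print(r.fun.round(1))
s=get_state(); Rt=R.from_euler('xyz',s['tool_rot'])*R.from_euler('x',np.pi); print('ctr now',s['position']-Rt.apply([.004,0,.0163]))
# blue refit via saved first pictures, with free half-res
E
```

```text
[ 0.5601  0.2441  0.0624 -0.2303  0.0274  0.0048] 19.72
[ 1.5 -1.   0.2  0.  -2.   0.6  0.8  2.2 -0.8 -1.4  0.7  0.2 -2.1  0.1
 -1.4 -0.8  3.  -0.3 -0.8 -0.2  1.3 -0.5 -1.   1.8]
[ 0.5606  0.2443  0.0613 -0.2477  0.0267  0.003 ] 14.53
[ 1.8 -1.   0.4  0.1 -2.   0.4  0.3  2.2 -2.1  0.2 -1.3 -0.7  2.7 -0.1
 -1.1  0.4]
[ 0.5601  0.2441  0.0624 -0.2303  0.0275  0.0048] 19.72
[ 1.5 -1.   0.2  0.  -2.1  0.6  0.9  2.2 -0.8 -1.4  0.8  0.3 -2.1  0.1
 -1.4 -0.8  3.  -0.2 -0.8 -0.2  1.2 -0.5 -1.   1.8]
[ 0.5606  0.2443  0.0613 -0.2473  0.0275  0.003 ] 14.69
[ 1.8 -1.   0.4  0.1 -2.3  0.3  0.6  2.3 -2.1  0.2 -1.3 -0.7  2.6  0.1
 -1.   0.2]
ctr now [0.57232391 0.24042064 0.07950627]
```

Request:
carry_out(rotation=[[0,0,0],[0,0,0],[0,0,0],[0,0,0]], offset=[[-0.0082,0.0018,0.0144],[-0.0104,-0.008,0.0144],[-0.0104,-0.008,0.0144],[-0.0104,-0.008,0.0144]], fingers=[0.8,0.8,0.8,0.8])

```text
time_s: 8.5
position: [0.5664, 0.24, 0.0981]
tool_rot: [-3.137, -0.526, -0.219]
wrist_force: [-0.3, 5.3, 3.0]
width: 0.333
grasp_force: 20.0
```

Request:
carry_out(rotation=[[0,0,0],[0,0,0],[0,0,0],[0,0,0]], offset=[[0.0016,-0.0004,-0.0029],[0.0033,-0.0007,-0.0058],[0.005,-0.001,-0.0087],[0.005,-0.001,-0.0087]], fingers=[0.8,0.8,0.8,0.8])

```text
time_s: 8.9
position: [0.5676, 0.2398, 0.0958]
tool_rot: [-3.138, -0.525, -0.219]
wrist_force: [-6.6, 6.0, 7.6]
width: 0.334
grasp_force: 20.0
```

```bash
cat > st.py <<'E'
from plan import *
s=get_state(); Rt=R.from_euler('xyz',s['tool_rot'])*R.from_euler('x',np.pi)
print('F thermo',Rt.inv().apply(s['wrist_force']-[.27,-.17,-1.41]).round(1),'T',Rt.inv().apply(s['wrist_torque']-[.07,.358,-.038]).round(2),'rot',s['tool_rot'].round(3))
c=s['position']-Rt.apply([.004,0,.0163]); Rd=R.from_euler('z',-.2175)*R.from_euler('y',-np.pi/6)
print('rel home mm',(Rd.inv().apply(c-[.5565,.2433,.066])*1000).round(1),'t',s['time_s'])
E
python3 st.py
```

```text
F thermo [-2.4  4.5 11.9] T [ 0.65  0.41 -0.27] rot [-3.138 -0.525 -0.219]
rel home mm [21.  -1.   3.7] t 8.9
```

Request:
carry_out(rotation=[[0,0,0],[0,0,0],[0,0,0]], offset=[[-0.0024,0.0005,0.0043],[-0.0008,0.0077,0.0043],[-0.0008,0.0077,0.0043]], fingers=[0.8,0.8,0.8])

```text
time_s: 9.2
position: [0.5666, 0.2405, 0.0952]
tool_rot: [3.14, -0.523, -0.216]
wrist_force: [0.0, 0.5, 1.3]
width: 0.335
grasp_force: 20.0
```

```bash
python3 st.py
```

```text
F thermo [1.1 0.6 2.6] T [ 0.24 -0.02  0.04] rot [ 3.14  -0.523 -0.216]
rel home mm [19.6 -0.6  3.8] t 9.2
```

Light contact with almost no side force, so it is lying in the channel. I'll slide it down towards the foot.

Request:
carry_out(rotation=[[0,0,0],[0,0,0],[0,0,0],[0,0,0],[0,0,0]], offset=[[-0.0113,0.0025,-0.0067],[-0.0226,0.005,-0.0134],[-0.0338,0.0074,-0.02],[-0.0395,0.0087,-0.0234],[-0.0395,0.0087,-0.0234]], fingers=[0.8,0.8,0.8,0.8,0.8])

```text
time_s: 9.7
position: [0.5541, 0.2433, 0.0879]
tool_rot: [3.141, -0.523, -0.217]
wrist_force: [-0.2, 0.2, -0.9]
width: 0.332
grasp_force: 20.0
```

```bash
python3 st.py
```

```text
F thermo [-0.2  0.3  0.7] T [ 0.05  0.04 -0.06] rot [ 3.141 -0.523 -0.217]
rel home mm [ 4.9 -0.6  3.9] t 9.7
```

Free so far. I'll step on in 2 mm increments until the foot pushes back.

Request:
carry_out(rotation=[[0,0,0],[0,0,0],[0,0,0],[0,0,0]], offset=[[-0.0056,0.0012,-0.0033],[-0.0113,0.0025,-0.0067],[-0.0169,0.0037,-0.01],[-0.0169,0.0037,-0.01]], fingers=[0.8,0.8,0.8,0.8])

```text
time_s: 10.1
position: [0.5512, 0.2446, 0.0871]
tool_rot: [-3.141, -0.527, -0.216]
wrist_force: [4.2, -1.9, -0.3]
width: 0.333
grasp_force: 20.0
```

```bash
python3 st.py
```

```text
F thermo [ 4.2 -0.9 -1.2] T [-0.2  -0.98  0.19] rot [-3.141 -0.527 -0.216]
rel home mm [1.8 0.1 4.7] t 10.1
```

Request:
carry_out(rotation=[[0,0,0],[0,0,0],[0,0,0]], offset=[[0.0033,-0.0007,-0.0058],[-0.0023,0.0005,-0.0091],[-0.0023,0.0005,-0.0091]], fingers=[0.8,0.8,0.8])

```text
time_s: 10.4
position: [0.5517, 0.245, 0.0862]
tool_rot: [-3.141, -0.53, -0.216]
wrist_force: [4.4, -3.5, 5.7]
width: 0.336
grasp_force: 20.0
```

```bash
python3 st.py
```

```text
F thermo [ 7.7 -2.4  3.7] T [-0.48 -1.15  0.37] rot [-3.141 -0.53  -0.216]
rel home mm [1.8 0.6 3.7] t 10.4
```

It has stalled against the foot at x ≈ +1.8 mm, in line with the estimate, and it is pressed on the rest. I'll release and retreat along the rest's normal.

Request:
carry_out(rotation=[[0,0,0],[0,0,0],[0,0,0],[0,0,0],[0,0,0]], offset=[[0,0,0],[0,0,0],[0,0,0],[0,0,0],[0,0,0]], fingers=[0.62,0.58,0.5,0.4,0.4])

```text
time_s: 10.9
position: [0.5488, 0.2448, 0.0825]
tool_rot: [3.141, -0.523, -0.217]
wrist_force: [0.3, 0.1, 0.4]
width: 0.584
grasp_force: 0.0
```

Request:
carry_out(rotation=[[0,0,0],[0,0,0],[0,0,0],[0,0,0],[0,0,0]], offset=[[-0.016,0.004,0.029],[-0.048,0.011,0.087],[-0.098,0.022,0.173],[-0.163,0.036,0.289],[-0.228,0.05,0.405]], fingers=[0.4,0.4,0.4,0.4,0.4])

```text
time_s: 11.4
position: [0.4795, 0.2597, 0.2057]
tool_rot: [-3.142, -0.523, -0.217]
wrist_force: [0.4, 1.2, 0.7]
width: 0.6
grasp_force: 0.0
```

```bash
python3 - <<'E'
from fit import *
s=get_state(); print(s['position'],s['tool_rot'],s['time_s'])
c2=snap('side','s5.png'); c1=snap('top','t5.png')
f=c2['frame']
cv2.imwrite('pics/c5.png',np.hstack([cv2.resize(c1['frame'][110:220,200:310,::-1],(400,400),interpolation=cv2.INTER_CUBIC),cv2.resize(f[170:260,215:305,::-1],(400,400),interpolation=cv2.INTER_CUBIC)]))
# side-only red extent vs predicted seated pose
f=f.astype(int);m=(f[...,0]>60)&(f[...,1]<.3*f[...,0])&(f[...,2]<.4*f[...,0]); p=np.argwhere(m[190:250,222:292])[:,::-1]+[222,190]
print('side red',p.min(0),p.max(0),len(p))
for x in(0,.0018,.005):
    q,t=pose(.5565,.2433,.066,-.2175,np.pi/6); P=proj(c2,q.apply(box+[x,.0005,.0037])+t); print(x,P.min(0).round(1),P.max(0).round(1))
E
```

```text
[0.47949088 0.25972121 0.20568892] [-3.1415131  -0.52339759 -0.21733532] 11.4
side red [226 198] [272 241] 257
0 [223.8 195.7] [275.9 245.1]
0.0018 [223.3 195.2] [275.4 244.6]
0.005 [222.3 194.4] [274.5 243.8]
```

View pics/c5.png

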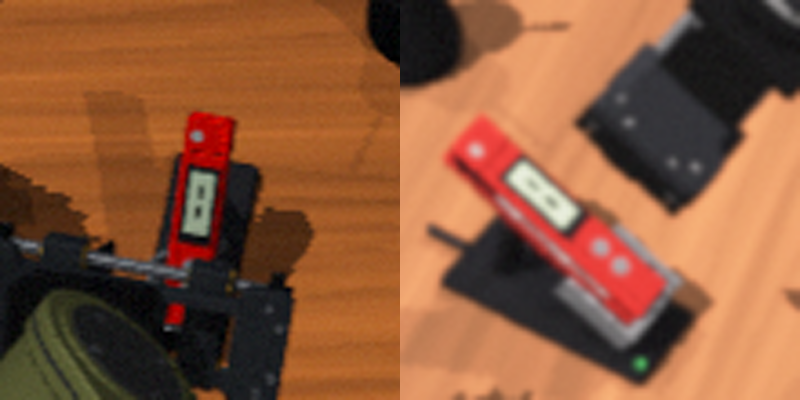

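The picture shows the thermometer lying in the dock, display out, probe folded in its groove and tail at side crop (640,320) by the foot. To be sure it is fully home, I'll push gently on the hinge end with the fingers closed.

```bash
python3 - <<'E'
from plan import *
plan(e=.0018,wp=[(.100,.0005,.09),(.100,.0005,.0094),(.085,.0005,.0094)])
E
```

```text
rot [-0.0062  0.0099 -0.0026]
(0.1, 0.0005, 0.09) [0.5908 0.2362 0.209 ] [ 0.3637 -0.0864 -0.0105]
(0.1, 0.0005, 0.0094) [0.6301 0.2275 0.1392] [ 0.4948 -0.1154 -0.2432]
(0.085, 0.0005, 0.0094) [0.6175 0.2303 0.1317] [ 0.4525 -0.106  -0.2682]
dir units/mm [[ 0.00282 -0.00062  0.00167]
 [ 0.00072  0.00325  0.     ]
 [-0.00163  0.00036  0.00289]]
```

Request:
carry_out(rotation=[[0,0,0],[0,0,0],[0,0,0],[0,0,0],[0,0,0]], offset=[[0.12,-0.028,0],[0.24,-0.057,0],[0.364,-0.086,-0.01],[0.364,-0.086,-0.01],[0.364,-0.086,-0.01]], fingers=[0.7,1,1,1,1])

```text
time_s: 12.0
position: [0.5898, 0.2334, 0.2004]
tool_rot: [3.141, -0.522, -0.218]
wrist_force: [0.1, -0.2, 0.4]
width: 0.236
grasp_force: 0.0
```

```bash
python3 - <<'E'
from plan import *
print(get_state()['position'],get_state()['width'])
plan(e=.0018,wp=[(.100,.0005,.0094),(.085,.0005,.0094)])
E
```

```text
[0.5898079  0.23335171 0.2004421 ] 0.2361293509912893
rot [ 0.0004 -0.0014  0.0011]
(0.1, 0.0005, 0.0094) [0.6301 0.2275 0.1392] [ 0.1345 -0.0194 -0.2043]
(0.085, 0.0005, 0.0094) [0.6175 0.2303 0.1317] [ 0.0922 -0.01   -0.2293]
dir units/mm [[ 0.00282 -0.00062  0.00167]
 [ 0.00072  0.00325  0.     ]
 [-0.00163  0.00036  0.00289]]
```

Request:
carry_out(rotation=[[0,0,0],[0,0,0],[0,0,0],[0,0,0],[0,0,0]], offset=[[0.04,-0.006,-0.05],[0.075,-0.011,-0.11],[0.11,-0.016,-0.165],[0.134,-0.019,-0.204],[0.134,-0.019,-0.204]], fingers=[1,1,1,1,1])

```text
time_s: 12.5
position: [0.6286, 0.228, 0.1377]
tool_rot: [3.139, -0.521, -0.216]
wrist_force: [-0.4, -0.8, -0.8]
width: 0.003
grasp_force: 0.0
```

Request:
carry_out(rotation=[[0,0,0],[0,0,0],[0,0,0],[0,0,0],[0,0,0]], offset=[[-0.0085,0.0019,-0.005],[-0.0169,0.0037,-0.01],[-0.0254,0.0056,-0.015],[-0.031,0.0068,-0.0184],[-0.031,0.0068,-0.0184]], fingers=[1,1,1,1,1])

```text
time_s: 13.0
position: [0.6205, 0.2305, 0.1349]
tool_rot: [-3.141, -0.524, -0.217]
wrist_force: [0.3, -0.7, -1.1]
width: 0.006
grasp_force: 0.0
```

```bash
python3 st.py
```

```text
F thermo [ 0.3 -0.5  0.2] T [ 0.13 -0.06  0.02] rot [-3.141 -0.524 -0.217]
rel home mm [86.9  1.4 10.8] t 13.0
```

Request:
carry_out(rotation=[[0,0,0],[0,0,0],[0,0,0],[0,0,0]], offset=[[-0.0056,0.0012,-0.0033],[-0.0113,0.0025,-0.0067],[-0.0169,0.0037,-0.01],[-0.0169,0.0037,-0.01]], fingers=[1,1,1,1])

```text
time_s: 13.4
position: [0.618, 0.2318, 0.1345]
tool_rot: [-3.139, -0.53, -0.217]
wrist_force: [4.6, -1.6, 2.8]
width: 0.0
grasp_force: 3.0
```

```bash
python3 st.py
```

```text
F thermo [ 6.  -0.5  1.3] T [-0.01 -1.21  0.03] rot [-3.139 -0.53  -0.217]
rel home mm [84.5  2.1 11.7] t 13.4
```

Contact at TCP x ≈ 88.5 mm, with 6 N. I'll push a little harder and see whether it moves.

Request:
carry_out(rotation=[[0,0,0],[0,0,0],[0,0,0],[0,0,0]], offset=[[-0.0056,0.0012,-0.0033],[-0.0113,0.0025,-0.0067],[-0.0113,0.0025,-0.0067],[-0.0113,0.0025,-0.0067]], fingers=[1,1,1,1])

```text
time_s: 13.8
position: [0.6172, 0.2329, 0.1356]
tool_rot: [-3.136, -0.536, -0.218]
wrist_force: [9.3, -3.4, 5.5]
width: 0.003
grasp_force: 5.8
```

```bash
python3 st.py
```

```text
F thermo [11.7 -1.1  1.1] T [-0.07 -2.2   0.  ] rot [-3.136 -0.536 -0.218]
rel home mm [84.2  3.  13.2] t 13.8
```

It is firm at 11.7 N with no movement, so the thermometer is against the foot. I'll back off and retreat.

Request:
carry_out(rotation=[[0,0,0],[0,0,0],[0,0,0],[0,0,0],[0,0,0]], offset=[[0.02,-0.004,0.012],[0.034,-0.007,0.02],[0.034,-0.007,0.1],[0.034,-0.007,0.25],[0.034,-0.007,0.35]], fingers=[1,1,1,1,1])

```text
time_s: 14.3
position: [0.6225, 0.2302, 0.236]
tool_rot: [-3.141, -0.524, -0.217]
wrist_force: [0.4, -0.6, 0.7]
width: 0.005
grasp_force: 0.0
```

Request:
carry_out(rotation=[[0,0,0],[0,0,0],[0,0,0],[0,0,0],[0,0,0]], offset=[[-0.1,-0.1,0.05],[-0.2,-0.2,0.05],[-0.3,-0.3,0.05],[-0.4,-0.4,0.05],[-0.4,-0.4,0.05]], fingers=[1,1,1,1,1])

```text
time_s: 14.8
position: [0.4992, 0.1078, 0.2478]
tool_rot: [3.141, -0.522, -0.22]
wrist_force: [0.2, -0.2, 0.0]
width: 0.004
grasp_force: 0.0
```

```bash
python3 - <<'E'
from fit import *
s=get_state(); print(s['position'],s['time_s'])
C.clear()
for n in('side','top'): C[n]=snap(n,n+'6.png')
def rm(c,win):
    f=c['frame'].astype(int); r,g,b=f[...,0],f[...,1],f[...,2]
    m=(r>45)&(g<.3*r)&(b<.4*r); o=np.zeros(m.shape,bool); x0,x1,y0,y1=win; o[y0:y1,x0:x1]=m[y0:y1,x0:x1]; return hullmask(o)
M={'top':rm(C['top'],(235,275,130,215)),'side':rm(C['side'],(218,285,188,252))}
print([m.sum() for m in M.values()])
x0=np.array([.558,.2435,.069,-.2175]); r=minimize(lambda p:cost(pose(*p,np.pi/6),M),x0,method='Nelder-Mead',options=dict(initial_simplex=[x0]+[x0+e for e in np.diag([.008,.008,.008,.08])])); print(r.x,r.fun)
for n,z in(('side','side0'),('top','top0')):
    d=np.abs(cv2.imread(f'pics/{z}.png').astype(int)-C[n]['frame'][:,:,::-1]).max(2)
    for nm,w in(('blue',(265,320,90,138) if n=='side' else (412,458,112,182)),('smallred',(255,297,147,163) if n=='side' else(355,392,135,180))): print(n,nm,d[w[2]:w[3],w[0]:w[1]].mean().round(1))
E
```

```text
[0.49915895 0.10783626 0.24778831] 14.8
[np.uint64(836), np.uint64(728)]
[ 0.55723587  0.24392518  0.06543549 -0.20472005] 280.56470588235294
side blue 61.1
side smallred 33.9
top blue 5.8
top smallred 10.2
```

By the same fit, the red thermometer now sits at z = 0.0654, against 0.0659 for the blue one in its dock. The push test was firm too, so I'm handing in.

```bash
python3 -c "
from rig import *
print(hand_in())"
```

```text
the job is handed in; nothing more can be done
None
```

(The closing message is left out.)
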